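# Sort the slide boxes by their drawers

### The arm

A 6-joint arm with a two-finger parallel gripper is mounted at the origin on the work surface. World frame = base frame: x ahead of the robot, y to its left, z up, the work surface at z = 0. Lengths are in m, angles in rad, forces in N, time in s.
With the tool pointing down it reaches from about 0.325 to 0.775 m from the base axis. Payload 5.5 kg.
Tool frame: the origin (TCP) lies between the finger pads; the fingertips stand 22 mm ahead of it and the grasp point (between the pads) lies 3 mm ahead of it (manip.tcp_to_tips is the distance from the TCP to the fingertips, in m); z points along the fingers, y is the direction in which the jaws open and shut (so a half turn about z gives the same grasp; the last joint's range is limited). The gripper opens to 85 mm and grips with 20 to 120 N. Pads are 22 mm wide; open, the fingers measure 114 mm over their backs; the gripper's body (76 mm by 85 mm) begins 54 mm behind the grasp point. The pads swing forward as they close: fully open they stand 13 mm farther back than shut.
Start: joints at [-1.303, 0.091, 1.231, -0, 1.82, -0.057], TCP at [0.191, -0.569, 0.253] pointing down, gripper open.
Joint ranges: [-2.87, 2.87], [-0.86, 2.18], [0.17, 2.46], [-1.51, 4.65], [0.06, 2.69], [-2.65, 2.65]. Speed limits (rad/s): [2.57, 2.57, 3.01, 3.14, 3.14, 3.14].

### API

Orientations are given as a 3x3 rotation matrix whose columns are the frame's x, y, z axes.
In Python, from plant import manip gives the robot as it stands.
- The arm moves only by the shell command python3 -m creep 'ROWS' [FORCE]. ROWS is JSON, one flat list of numbers, 7 for each row, row after row: the turn, a rotation vector about the tool's x, y, z in rad, then the shift along the tool's x, y, z in mm, then the finger opening in mm, from 0 to 85.4. A call has 1 to 12 rows; each row is the pose to reach, as a shift and turn from the pose measured when the call began, along the tool's axes at that moment; what a row does not reach only later rows make up. A row lasts 1/8 s, in which the tool goes at most 62.5 mm and 10.7 degrees, less where a joint would pass 70% of its speed; a pose out of reach is approached as far as the arm can. A call with a gripper value outside its range is refused whole. The fingers move at their own pace and stop on an object; FORCE is the grip in N (left out, the last holds). Time passes only in rows, so rows that repeat a pose let the fingers close. It gives the time, the measured TCP pose, the force and the opening at its end, in the units of the state.
- manip.get_state(): the state, without advancing time (a new reading comes with each control period).
- manip.snapshot(name): name is "scene" or "top" or "wrist"; returns a dict with "img" (400x640x3 uint8, blue, green, red), "range_z" (400x640 float32, m along the optical axis (not along the pixel's ray), 0 where there is no reading), "fx", "fy", "cx", "cy" (pixels), "R" (3x3) and "t" (3): a world point X has camera coordinates R X + t. Camera axes: x right, y down, z forward; pixel columns grow to the right and rows downward; lengths in m; the calibration is good to about 2 mm. The wrist camera is an equidistant fisheye: a pixel r from the principal point sees the ray r / f radians off the axis. A picture is of the moment at which its call begins.
- manip.hand_in(): hands the job in, once; it reports no verdict.
The state is a dict: "t": time; "qpos": joint angles; "joint_velocities": joint speeds; "joint_torque": joint torques, N m; "tcp_pos": TCP position; "orientation": TCP orientation; "contact_force": force on the tool from outside, world axes, zero at the start; "moment": the same for the moment, N m; "finger_gap": opening from 0.0 (shut) to 1.0 (fully open).
Only numpy, scipy, OpenCV 4.12 (cv2) and the standard library are available. Lean on these libraries where they do the work, as an engineer would, in place of code of your own. Each camera call takes 0.05 s, during which the arm holds its last target. There are 200 camera calls.

### The job

Clear the three little slide boxes off the slanted stand: those whose drawer is shut are finished and go into the wooden carrying case, those whose drawer is pulled out still have to be filled and go into the low metal tray. Set each one down (do not drop it) flat on the bottom, right way up, side by side and not stacked, with its drawer left just as you found it. Do not knock the lamp over the stand, and leave everything else where it is.

Things in the scene. Friction and masses are not known exactly. Their poses are not given: they have to be found in the camera images.
- box_a: One of three alike wooden slide boxes (as a matchbox): sleeve 70 (x) x 46 (y) x 32 (z), origin at the centre of its underside, z out of its top. A drawer with a brass knob comes out at its +x end: knob tip 10 to 15 mm past the sleeve when shut, 35 to 40 when out. About 80 g. Starts on the stand's slope, -x end down against the ledge, drawer end uphill. Grip the sleeve across its 46 mm.
- drawer_a (a joint): Drawer of box_a: how far it is out of the sleeve, m. It starts either shut (0 to 0.005) or pulled out (0.025 to 0.03), at least one box each way. A little friction (0.4 N) and a click catch between the two (about 2 N to pass) keep it there.
- box_b: One of three alike wooden slide boxes (as a matchbox): sleeve 70 (x) x 46 (y) x 32 (z), origin at the centre of its underside, z out of its top. A drawer with a brass knob comes out at its +x end: knob tip 10 to 15 mm past the sleeve when shut, 35 to 40 when out. About 80 g. Starts on the stand's slope, -x end down against the ledge, drawer end uphill. Grip the sleeve across its 46 mm.
- drawer_b (a joint): Drawer of box_b: how far it is out of the sleeve, m. It starts either shut (0 to 0.005) or pulled out (0.025 to 0.03), at least one box each way. A little friction (0.4 N) and a click catch between the two (about 2 N to pass) keep it there.
- box_c: One of three alike wooden slide boxes (as a matchbox): sleeve 70 (x) x 46 (y) x 32 (z), origin at the centre of its underside, z out of its top. A drawer with a brass knob comes out at its +x end: knob tip 10 to 15 mm past the sleeve when shut, 35 to 40 when out. About 80 g. Starts on the stand's slope, -x end down against the ledge, drawer end uphill. Grip the sleeve across its 46 mm.
- drawer_c (a joint): Drawer of box_c: how far it is out of the sleeve, m. It starts either shut (0 to 0.005) or pulled out (0.025 to 0.03), at least one box each way. A little friction (0.4 N) and a click catch between the two (about 2 N to pass) keep it there.
- stand: Fixed grey cloth-covered stand, 350 wide (y) x 120 deep (x), origin under the middle of its foot on the table. Its slope rises toward +x (away from the robot) at 35 degrees from level, from 30 mm above the table at x = -55 to 105 mm at x = +51; a ledge 12 mm proud runs along the low edge. The boxes lie on it side by side, 90 mm apart.
- lamp: Fixed brass lamp, origin and axes of the stand: a level tube 12 thick along y, axis 235 above the table at x = -50, over the boxes, so an upright gripper meets it; one tilted 35 degrees, square to the slope, passes on the robot's side of it. End rods 10 thick at y = +/-167: up at x = +60 to 190 high, then forward to the tube.
- case: Fixed open wooden carrying case with a handle and brass corners: 152 (x) x 232 (y) outside, 41 high, walls and floor 6 thick (inside 140 x 220, 35 deep). Origin under its centre on the table. May stand on the left or right.
- tray: Fixed bare aluminium tray with a low rim: 150 (x) x 230 (y) outside, 18 high, walls and floor 5 thick (inside 140 x 220, 13 deep). Origin under its centre on the table. On the side opposite to the case.
- stone: Grey pebble, 72 across, 36 high; loose bystander. Origin at the centre of its underside.
- spool: Empty wooden thread spool, 36 across, 42 high; loose bystander. Origin at the centre of its underside.
- jar: Glass jar with steel lid, 60 across, 85 high; loose bystander. Origin at the centre of its underside.
- weight: Brass weight with a knob, 44 across, 52 high; loose bystander. Origin at the centre of its underside.
- brush: Brush lying flat, 190 long, along its x; loose bystander. Origin at the centre of its underside.
- mug: White mug, 76 across, 85 high; loose bystander. Origin at the centre of its underside.

How it is judged:
By the outcome, as a careful person would: the job done as asked, in the order asked, and still so for the second after the job is handed in, with the robot touching nothing.
It also fails if it takes over 67 s, if anything falls off the work surface, if the arm or the gripper's body presses on something with over 40 N, if the wrist force passes 120 N, or if a joint passes its speed limit or range.

## Working session

There is one attempt and no reset: what is moved stays moved. The work goes in short steps, Python scripts to look and compute and a shell command to move; the robot and the scene stay as the last step left them, time stands still between calls to the robot, and variables do not carry over. Pictures are saved under pics/ and viewed, on a budget of 10 in all, crops included, one or two more only if the job needs it, and the job is handed in when it is done.

```bash
mkdir -p pics; ls; cat > h.py <<'E'
import numpy as np, cv2
from plant import manip
def snap(n):
    s=manip.snapshot(n); np.savez('%s.npz'%n,**s); return s
def load(n): return dict(np.load('%s.npz'%n))
def world(s,u,v,w=2):
    z=s['range_z'][v-w:v+w+1,u-w:u+w+1]; z=np.median(z[z>0]) if (z>0).any() else np.nan
    c=np.array([(u-s['cx'])/s['fx']*z,(v-s['cy'])/s['fy']*z,z]); return s['R'].T@(c-s['t'])
E
python3 - <<'E'
from h import *
for n in ("scene","top"):
    s=snap(n); cv2.imwrite(f'pics/{n}1.png',s['img']); print(n,s['fx'],s['cx'],s['cy'],s['R'],s['t'])
E
```

```text
pics
scene 414.794868767739 315.9637651869649 204.27063321711114 [[ 0.90068826  0.43413046 -0.01707055]
 [ 0.2708188  -0.59172262 -0.75929014]
 [-0.33973201  0.67926069 -0.65052831]] [-0.47592523 -0.07705217  1.2580034 ]
top 452.5316281041381 318.9056857296753 189.87394494136097 [[ 0.02442656 -0.9996953   0.00355577]
 [-0.99710921 -0.02461905 -0.07188279]
 [ 0.07194842 -0.00178964 -0.99740675]] [-0.02186447  0.5260664   1.12931411]
```

View pics/scene1.png

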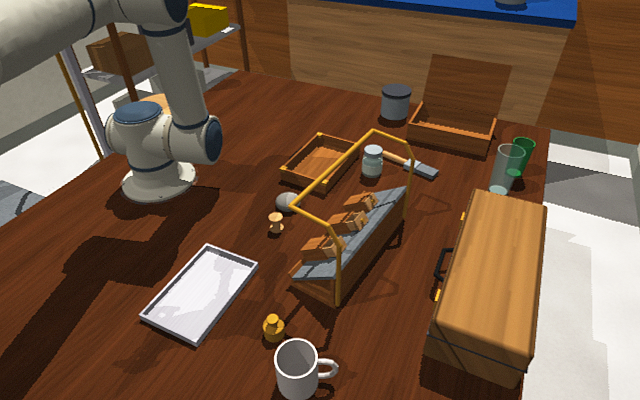

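View pics/top1.png

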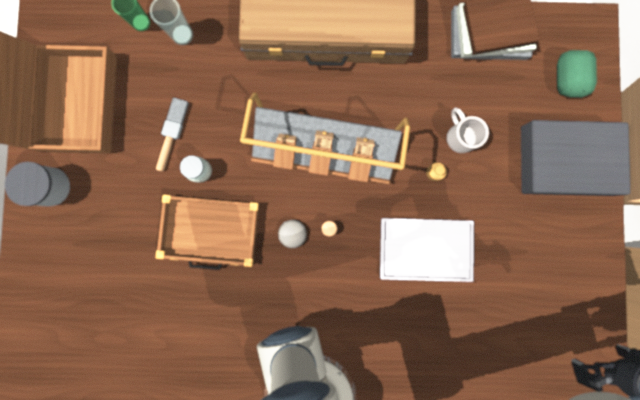

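The case is at left (208,231) and the tray at right (427,249). The boxes are under the lamp at about (285,150), (322,153) and (362,158). Next I enlarge the stand and measure it from the point cloud.

```bash
python3 - <<'E'
from h import *
s=load('top'); a=cv2.resize(s['img'][90:190,235:415],None,fx=4.4,fy=4.4,interpolation=cv2.INTER_CUBIC)
cv2.imwrite('pics/topcrop.png',a)
def cloud(s):
    v,u=np.mgrid[0:400,0:640]; z=s['range_z']; P=np.stack([(u-s['cx'])/s['fx']*z,(v-s['cy'])/s['fy']*z,z],-1)
    return (P-s['t'])@s['R']
P=cloud(s); np.save('topcloud.npy',P)
for n,uv in dict(case=[(166,200),(257,205),(252,262),(161,255)],tray=[(382,221),(472,221),(472,279),(382,279)],casefloor=[(208,225)],trayfloor=[(427,249)],lamp=[(250,142),(322,152),(402,164)],table=[(300,300)],stand=[(258,112),(400,128),(265,140),(340,160),(385,165)],box=[(285,145),(322,137),(322,165),(363,146)],bys=[(292,234),(330,229),(437,171)]).items():
    print(n,[world(s,*p,w=1).round(3).tolist() for p in uv])
E
```

```text
case [[0.49, 0.369, 0.042], [0.484, 0.145, 0.032], [0.34, 0.156, 0.006], [0.355, 0.375, 0.041]]
tray [[0.452, -0.171, 0.017], [0.457, -0.403, 0.002], [0.312, -0.399, 0.015], [0.305, -0.175, 0.001]]
casefloor [[0.431, 0.271, 0.008]]
trayfloor [[0.383, -0.288, 0.005]]
lamp [[0.606, 0.136, 0.24], [0.589, -0.013, 0.242], [0.568, -0.178, 0.24]]
table [[0.247, 0.032, 0.001]]
stand [[0.704, 0.141, 0.099], [0.672, -0.197, 0.106], [0.644, 0.127, 0.059], [0.6, -0.06, 0.046], [0.565, -0.143, 0.239]]
box [[0.601, 0.064, 0.24], [0.646, -0.013, 0.106], [0.584, -0.015, 0.069], [0.631, -0.113, 0.082]]
bys [[0.414, 0.055, 0.036], [0.429, -0.039, 0.044], [0.578, -0.3, 0.051]]
```

View pics/topcrop.png

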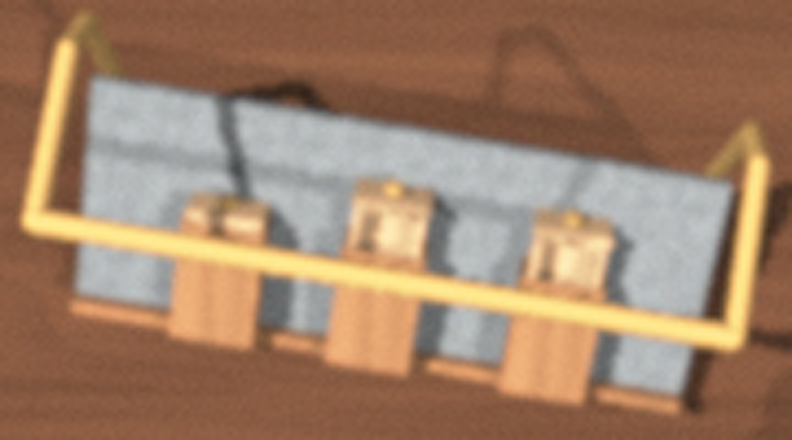

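```bash
cat > stand.py <<'E'
from h import *
P=np.load('topcloud.npy')[95:190,235:415].reshape(-1,3)
L=P[(P[:,2]>.228)&(P[:,2]<.245)&(P[:,0]<.607)&(abs(P[:,1]+.02)<.14)]
k=np.polyfit(L[:,1],L[:,0],1); psi=-np.arctan(k[0])
c,s=np.cos(psi),np.sin(psi); Rz=np.array([[c,-s,0],[s,c,0],[0,0,1]])
# slope z=.03+ (x+.055)*tan35 in stand frame; solve x0 from slope pts
Q=P@Rz
m=(Q[:,2]<.2)
t35=np.radians(35)
# height over slope, as function of x0
f=Q[m]; h=f[:,2]-.030-np.tan(t35)*f[:,0]   # = tan*(0.055 - x0)
hist,e=np.histogram(h,bins=np.arange(-1,0,.002)); pk=e[hist.argmax()]
g=h[abs(h-pk)<.008]; x0=.055-np.median(g)/np.tan(t35)
xl=np.median(L@Rz,axis=0)[0]
q=Q[abs(Q[:,2]-.1)<.03]; 
S=f[abs(h-pk)<.008]; y0=(np.percentile(S[:,1],.5)+np.percentile(S[:,1],99.5))/2
print('psi',np.degrees(psi),'x0 slope',x0,'x0 lamp',xl+.05,'y0',y0,np.ptp(S[:,1]),'lamp z',np.median(L[:,2]))
x0=(x0+xl+.05)/2 if abs(x0-xl-.05)<.006 else x0
# stand slope frame: u uphill, n normal, origin at slope start x=-55,z=30
d=Q-np.array([x0-.055,y0,.03]); u=d[:,0]*np.cos(t35)+d[:,2]*np.sin(t35); n=-d[:,0]*np.sin(t35)+d[:,2]*np.cos(t35)
b=(abs(n-.032)<.005)&(u>-.02)&(u<.09)
hy,e=np.histogram(d[b,1],bins=np.arange(-.175,.176,.01)); print(dict(zip(e.round(3),hy)))
for c0 in (.09,0,-.09):
    w=b&(abs(d[:,1]-c0)<.045); yy=d[w,1]; y=(np.percentile(yy,2)+np.percentile(yy,98))/2
    ku=(abs(d[:,1]-y)<.015)&(n>.004)&(n<.028)&(u>0.04)
    print('y',y,'width',np.ptp(np.percentile(yy,[2,98])),'u range top',np.percentile(u[w],[1,99]),'n',np.median(n[w]),'drawer u hist',np.histogram(u[ku],bins=np.arange(.04,.13,.01))[0])
print('stand origin world',Rz@np.array([x0,y0,0]))
E
python3 stand.py
```

```text
psi -7.951083355714457 x0 slope 0.6339572913967538 x0 lamp 0.6329982660896681 y0 0.08779168248744906 0.3932617497909874 lamp z 0.24020641718082578
{np.float64(-0.175): np.int64(0), np.float64(-0.165): np.int64(0), np.float64(-0.155): np.int64(0), np.float64(-0.145): np.int64(1), np.float64(-0.135): np.int64(91), np.float64(-0.125): np.int64(86), np.float64(-0.115): np.int64(86), np.float64(-0.105): np.int64(85), np.float64(-0.095): np.int64(60), np.float64(-0.085): np.int64(0), np.float64(-0.075): np.int64(0), np.float64(-0.065): np.int64(0), np.float64(-0.055): np.int64(0), np.float64(-0.045): np.int64(13), np.float64(-0.035): np.int64(89), np.float64(-0.025): np.int64(86), np.float64(-0.015): np.int64(84), np.float64(-0.005): np.int64(89), np.float64(0.005): np.int64(42), np.float64(0.015): np.int64(0), np.float64(0.025): np.int64(0), np.float64(0.035): np.int64(0), np.float64(0.045): np.int64(30), np.float64(0.055): np.int64(91), np.float64(0.065): np.int64(96), np.float64(0.075): np.int64(92), np.float64(0.085): np.int64(89), np.float64(0.095): np.int64(28), np.float64(0.105): np.int64(0), np.float64(0.115): np.int64(0), np.float64(0.125): np.int64(0), np.float64(0.135): np.int64(0), np.float64(0.145): np.int64(0), np.float64(0.155): np.int64(0), np.float64(0.165): np.int64(0)}
y 0.07480860367243666 width 0.044493939750245945 u range top [0.00059581 0.0776258 ] n 0.031537362969236205 drawer u hist [ 1  0  3 51 13  0  1  0]
y -0.013470211071927746 width 0.04389748843076835 u range top [0.00130751 0.08407122] n 0.031612998203068614 drawer u hist [ 0  2 43 45 18 15 49  0]
y -0.11196061850357975 width 0.04394251058624947 u range top [0.00093788 0.0816301 ] n 0.03174643793667815 drawer u hist [ 1  1 38 44 18 20 42  0]
stand origin world [ 0.63953187 -0.00067976  0.        ]
```

```bash
cat >> stand.py <<'E'
out={}
u35=np.array([np.cos(t35),0,np.sin(t35)]); n35=np.array([-np.sin(t35),0,np.cos(t35)]);O=np.array([x0-.055,y0,.03])
bc={k:O+np.array([0,y,0])+.035*u35 for k,y in zip('LMR',(.0748,-.0135,-.1120))}
np.savez('boxes.npz',Rz=Rz,u=Rz@u35,n=Rz@n35,**{k:Rz@v for k,v in bc.items()})
A=np.load('topcloud.npy')
for nm,(v0,v1,u0,u1),(z0,z1) in (('case',(190,275,150,268),(.030,.05)),('tray',(210,290,370,485),(.011,.025))):
    p=A[v0:v1,u0:u1].reshape(-1,3); p=p[(p[:,2]>z0)&(p[:,2]<z1)]
    print(nm,len(p),cv2.minAreaRect((p[:,:2]*1000).astype(np.float32)))
for k,v in bc.items(): print(k,(Rz@v).round(4))
E
cat >> h.py <<'E'
B=np.load('boxes.npz') if __import__('os').path.exists('boxes.npz') else None
def go(R,p,s=None):
    """turn (rotvec) and shift (mm), tool axes, from the present pose to (R,p)"""
    s=s or manip.get_state(); C=np.array(s['orientation'])
    print('turn',cv2.Rodrigues(C.T@R)[0].ravel().round(3),'shift',(C.T@(np.array(p)-s['tcp_pos'])*1000).round(1))
def Rtilt(sg=1):
    n,u=B['n'],B['u']; y=np.cross(n,u)*sg; return np.column_stack([np.cross(y,-n),y,-n])
def Rdown(yaw,sg=1):
    y=np.array([-np.sin(yaw),np.cos(yaw),0])*sg; z=np.array([0,0,-1.]); return np.column_stack([np.cross(y,z),y,z])
E
python3 stand.py | tail -5; python3 - <<'E'
from h import *
s=manip.get_state(); print(np.array(s['orientation']).round(3).tolist(),s['contact_force'],s['t'],s['finger_gap'])
for sg in (1,-1): go(Rtilt(sg),B['R']+.125*B['n'],s)
print(B['R']+.125*B['n'])
E
```

```text
case 1042 ((411.915771484375, 267.5823974609375), (236.7255096435547, 170.34295654296875), 86.39521026611328)
tray 721 ((383.6506042480469, -284.0898132324219), (232.00949096679688, 150.382568359375), 89.80641174316406)
L [0.6238 0.077  0.0501]
M [ 0.6116 -0.0104  0.0501]
R [ 0.598  -0.108   0.0501]
[[0.948, 0.319, -0.0], [0.319, -0.948, 0.002], [0.0, -0.002, -1.0]] [-0.25028282 -0.23006622 -0.16413476] 0.1 1.001602886443503
turn [-0.81  -0.193 -2.569] shift [ 468.1 -338.5  100.4]
turn [-0.143  0.6    0.448] shift [ 468.1 -338.5  100.4]
[ 0.52695482 -0.09804325  0.15246918]
```

```bash
python3 -m creep '[-0.143,0.6,0.448,468,-338,100,62,-0.143,0.6,0.448,468,-338,100,62,-0.143,0.6,0.448,468,-338,100,62,-0.143,0.6,0.448,468,-338,100,62,-0.143,0.6,0.448,468,-338,100,62,-0.143,0.6,0.448,468,-338,100,62,-0.143,0.6,0.448,468,-338,100,62,-0.143,0.6,0.448,468,-338,100,62,-0.143,0.6,0.448,468,-338,100,62,-0.143,0.6,0.448,468,-338,100,62,-0.143,0.6,0.448,468,-338,100,62,-0.143,0.6,0.448,468,-338,100,62]' 30; python3 - <<'E'
from h import *
s=snap('wrist'); cv2.imwrite('pics/w1.png',s['img']); go(Rtilt(-1),B['R']+.025*B['n'])
st=manip.get_state();print(st['qpos'],st['t'],s['fx'],s['cx'],s['cy'])
E
```

```text
t: 1.6
tcp_pos: [0.5267, -0.0991, 0.1527]
orientation: [[0.812, -0.138, 0.568], [-0.113, -0.99, -0.079], [0.573, 0.0, -0.82]]
contact_force: [1.0, -0.5, 0.8]
finger_gap: 0.726
turn [ 0.001  0.    -0.001] shift [ -0.2  -1.6 100.5]
[-0.30751398 -0.60803154  2.09342776  0.11021406  1.05467923  1.37813915] 1.65 309.70691628693146 318.9475239392962 201.11871576674784
```

View pics/w1.png

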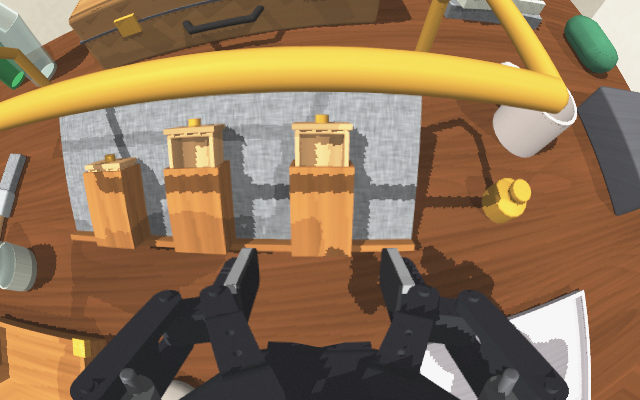

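The wrist view shows the left box (110,200) with its drawer shut. The middle (197,150) and right (321,145) drawers are out. The right box is centred between the fingers.

```bash
python3 -m creep '[0,0,0,0,-1.5,40,62,0,0,0,0,-1.5,70,62,0,0,0,0,-1.5,90,62,0,0,0,0,-1.5,100,62,0,0,0,0,-1.5,100,62,0,0,0,0,-1.5,100,40,0,0,0,0,-1.5,100,40,0,0,0,0,-1.5,100,40,0,0,0,0,-1.5,100,40]' 30; python3 - <<'E'
from h import *
s=manip.snapshot('wrist'); cv2.imwrite('pics/w2.png',s['img'])
E
```

```text
t: 2.78
tcp_pos: [0.5839, -0.1064, 0.0725]
orientation: [[0.81, -0.139, 0.569], [-0.113, -0.99, -0.081], [0.575, 0.001, -0.818]]
contact_force: [-7.1, -0.9, 6.7]
finger_gap: 0.531
```

View pics/w2.png

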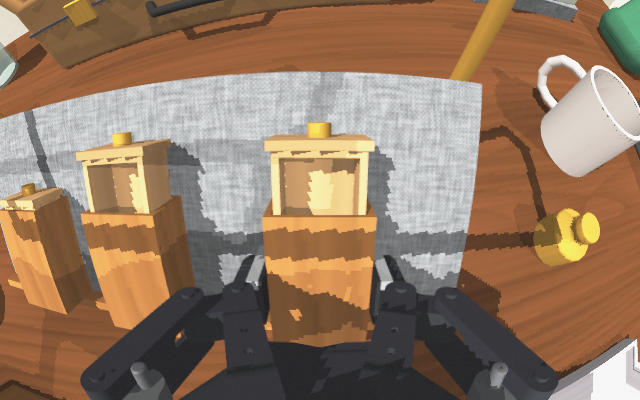

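```bash
python3 -m creep '[0,0,0,0,0,-10,40,0,0,0,0,0,-25,40,0,0,0,-5,0,-45,40,0,0,0,-30,0,-60,40,0,0,0,-60,0,-80,40,0,0,0,-90,0,-100,40,0,0,0,-90,0,-100,40]' 30; python3 - <<'E'
from h import *
s=manip.get_state()
go(Rdown(0,-1),[.50,-.23,.22]); go(Rdown(0,-1),[.366,-.230,.08]); print(s['qpos'])
E
```

```text
t: 3.7
tcp_pos: [0.4578, -0.089, 0.0988]
orientation: [[0.816, -0.139, 0.561], [-0.115, -0.99, -0.078], [0.567, -0.001, -0.824]]
contact_force: [0.6, 0.2, -1.3]
finger_gap: 0.533
turn [ 0.041 -0.602 -0.136] shift [119.3 133.7 -65.1]
turn [ 0.041 -0.602 -0.136] shift [-69.4 152.5 -25. ]
[-0.34453117 -0.85532648  2.32532256  0.13147313  1.08264647  1.33962645]
```

```bash
python3 - <<'E'
from h import *
go(Rdown(0,-1),[.44,-.2,.20]); go(Rdown(0,-1),[.365,-.340,.12])
E
```

```text
turn [ 0.041 -0.602 -0.136] shift [ 55.6 112.4 -84.7]
turn [ 0.041 -0.602 -0.136] shift [-34.9 261.5 -49.9]
```

```bash
python3 -m creep '[0.01,-0.15,-0.03,40,40,-55,40,0.02,-0.3,-0.06,55,80,-80,40,0.03,-0.45,-0.1,55,112,-85,40,0.041,-0.602,-0.136,30,160,-75,40,0.041,-0.602,-0.136,0,210,-62,40,0.041,-0.602,-0.136,-35,261,-50,40,0.041,-0.602,-0.136,-35,261,-50,40,0.041,-0.602,-0.136,-35,261,-50,40]' 30; python3 - <<'E'
from h import *
go(Rdown(0,-1),[.365,-.340,.030])
s=manip.snapshot('wrist'); cv2.imwrite('pics/w3.png',s['img']); 
t=snap('top'); print([world(t,u,v,1).round(4).tolist() for u,v in((427,249),(400,260),(455,235))])
E
```

```text
t: 4.7
tcp_pos: [0.3656, -0.3397, 0.1214]
orientation: [[1.0, -0.0, 0.002], [-0.0, -1.0, -0.002], [0.002, 0.002, -1.0]]
contact_force: [0.4, -0.3, -0.8]
finger_gap: 0.533
turn [ 0.002 -0.002 -0.   ] shift [-0.8  0.1 91.4]
[[0.3834, -0.2875, 0.0065], [0.3538, -0.2196, 0.0036], [0.4229, -0.324, 0.1205]]
```

View pics/w3.png

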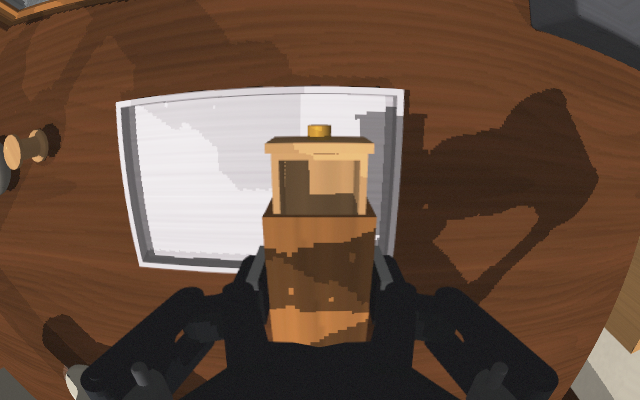

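The box is gripped straight with its drawer still out (319,175), and it is over the tray's right half. Lowering next.

```bash
python3 -m creep '[0,0,0,0,0,40,40,0,0,0,0,0,65,40,0,0,0,0,0,80,40,0,0,0,0,0,84,40,0.002,-0.002,0,0,0,86,40,0.002,-0.002,0,0,0,87,40]' 30;python3 -m creep '[0,0,0,0,0,1,40,0,0,0,0,0,2,40]' 30
```

```text
t: 5.55
tcp_pos: [0.367, -0.3399, 0.036]
orientation: [[1.0, 0.002, 0.002], [0.002, -1.0, -0.002], [0.002, 0.002, -1.0]]
contact_force: [-0.2, -0.3, -1.4]
finger_gap: 0.531
t: 5.8
tcp_pos: [0.3672, -0.3402, 0.0345]
orientation: [[1.0, 0.002, 0.002], [0.002, -1.0, -0.003], [0.002, 0.003, -1.0]]
contact_force: [0.3, -0.4, -0.8]
finger_gap: 0.534
```

```bash
for i in 1 2 3 4; do python3 -m creep '[0,0,0,0,0,0.7,40,0,0,0,0,0,1.3,40]' 30 | grep -E "tcp|force"; done
```

```text
tcp_pos: [0.3672, -0.3402, 0.0333]
contact_force: [-0.3, -0.2, -0.8]
tcp_pos: [0.3672, -0.3402, 0.0319]
contact_force: [0.8, 0.3, -1.3]
tcp_pos: [0.3672, -0.3403, 0.0315]
contact_force: [-2.8, 2.8, 8.0]
tcp_pos: [0.3672, -0.3403, 0.0314]
contact_force: [-3.7, 4.0, 12.5]
```

```bash
python3 -m creep '[0,0,0,0,0,-0.3,46,0,0,0,0,0,-0.3,50,0,0,0,0,0,-0.3,58,0,0,0,0,0,-0.3,58,0,0,0,0,0,-20,58,0,0,0,0,0,-50,58,0,0,0,0,0,-100,58,0,0,0,0,0,-150,62]' 30; python3 - <<'E'
from h import *
s=manip.snapshot('wrist'); cv2.imwrite('pics/w4.png',s['img'])
go(Rtilt(-1),B['M']+.125*B['n']); go(Rtilt(-1),B['L']+.125*B['n']); print(B['M']+.125*B['n'])
E
```

```text
t: 7.8
tcp_pos: [0.3666, -0.3396, 0.1825]
orientation: [[1.0, 0.002, 0.002], [0.002, -1.0, -0.002], [0.002, 0.002, -1.0]]
contact_force: [1.2, 0.1, -0.6]
finger_gap: 0.725
turn [-0.033  0.599  0.139] shift [ 172.5 -340.9   36.5]
turn [-0.033  0.599  0.139] shift [ 184.9 -428.4   35.6]
[ 5.40580092e-01 -4.90177975e-04  1.52469181e-01]
```

View pics/w4.png

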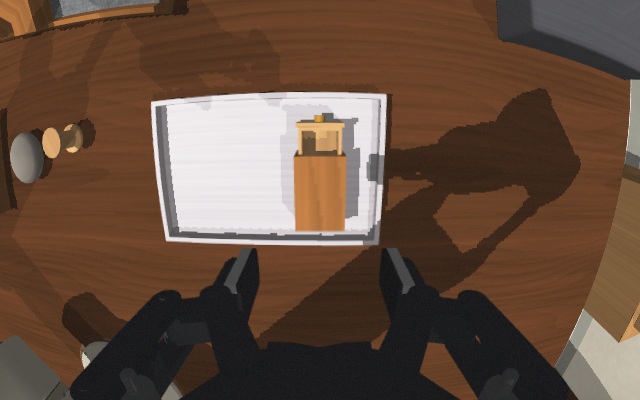

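Box R is flat in the tray at (320,175) with its drawer out. Next is the middle box.

```bash
python3 -m creep '[0,0.1,0.02,50,-35,0,62,-0.01,0.2,0.04,100,-70,0,62,-0.02,0.35,0.08,150,-120,10,62,-0.033,0.6,0.139,172,-341,36,62,-0.033,0.6,0.139,172,-341,36,62,-0.033,0.6,0.139,172,-341,36,62,-0.033,0.6,0.139,172,-341,36,62,-0.033,0.6,0.139,172,-341,36,62,-0.033,0.6,0.139,172,-341,36,62,-0.033,0.6,0.139,172,-341,36,62]' 30; python3 - <<'E'
from h import *
go(Rtilt(-1),B['M']+.028*B['n'])
E
```

```text
t: 9.1
tcp_pos: [0.5401, -0.0018, 0.1531]
orientation: [[0.811, -0.14, 0.569], [-0.115, -0.99, -0.081], [0.574, 0.0, -0.819]]
contact_force: [-0.3, 0.7, -0.7]
finger_gap: 0.725
turn [ 0.001 -0.001 -0.002] shift [-0.3 -1.5 97.7]
```

```bash
python3 -m creep '[0,0,0,0,-1.5,40,62,0,0,0,0,-1.5,70,62,0,0,0,0,-1.5,90,62,0,0,0,0,-1.5,97,62,0,0,0,0,-1.5,97,62,0,0,0,0,-1.5,97,40,0,0,0,0,-1.5,97,40,0,0,0,0,-1.5,97,40,0,0,0,0,-1.5,97,40]' 30; python3 - <<'E'
from h import *
s=manip.get_state(); d=s['tcp_pos']-B['M']; print(d@B['u'],d@B['n'],s['qpos'])
E
```

```text
t: 10.22
tcp_pos: [0.5958, -0.0083, 0.0752]
orientation: [[0.81, -0.14, 0.57], [-0.114, -0.99, -0.081], [0.576, 0.0, -0.818]]
contact_force: [-5.7, -1.5, 6.1]
finger_gap: 0.531
0.0013502795356164984 0.029698320140302496 [-0.03974721 -0.34814168  2.05489252 -0.07965241  0.82528564  1.70734167]
```

```bash
python3 -m creep '[0,0,0,0,0,-10,40,0,0,0,0,0,-25,40,0,0,0,-5,0,-45,40,0,0,0,-30,0,-60,40,0,0,0,-60,0,-80,40,0,0,0,-80,0,-100,40,0,0,0,-80,0,-100,40]' 30; python3 - <<'E'
from h import *
s=manip.get_state()
go(Rdown(0,-1),[.46,-.08,.20]); go(Rdown(0,-1),[.365,-.230,.12]); print(s['qpos'])
E
```

```text
t: 11.1
tcp_pos: [0.4732, 0.0095, 0.1117]
orientation: [[0.808, -0.139, 0.572], [-0.114, -0.99, -0.08], [0.578, -0.0, -0.816]]
contact_force: [0.7, 0.8, -0.6]
finger_gap: 0.532
turn [ 0.043 -0.615 -0.135] shift [ 50.5  90.5 -72.4]
turn [ 0.043 -0.615 -0.135] shift [-55.4 252.3 -49.4]
[ 0.00388494 -0.82844006  2.29307473 -0.0944033   1.0679725   1.73410672]
```

```bash
python3 -m creep '[0.01,-0.15,-0.03,35,30,-50,40,0.02,-0.3,-0.06,50,60,-72,40,0.03,-0.45,-0.1,50,90,-74,40,0.043,-0.615,-0.135,20,140,-68,40,0.043,-0.615,-0.135,-15,190,-60,40,0.043,-0.615,-0.135,-55,252,-49,40,0.043,-0.615,-0.135,-55,252,-49,40,0.043,-0.615,-0.135,-55,252,-49,40]' 30; python3 - <<'E'
from h import *
go(Rdown(0,-1),[.367,-.230,.040])
E
```

```text
t: 12.1
tcp_pos: [0.3657, -0.2301, 0.1196]
orientation: [[1.0, -0.002, -0.0], [-0.002, -1.0, 0.001], [-0.0, -0.001, -1.0]]
contact_force: [0.1, -0.5, -1.2]
finger_gap: 0.53
turn [-0.001  0.    -0.002] shift [ 1.4 -0.  79.6]
```

```bash
python3 -m creep '[0,0,0,0,0,40,40,0,0,0,1,0,65,40,0,0,0,1,0,78,40,0,0,0,1,0,82,40,0,0,0,1,0,83,40]' 30;for i in 1 2 3 4; do python3 -m creep '[0,0,0,0,0,0.7,40,0,0,0,0,0,1.2,40]' 30 | grep -E "tcp|force"; done
```

```text
t: 12.72
tcp_pos: [0.3675, -0.2301, 0.0377]
orientation: [[1.0, -0.001, 0.001], [-0.001, -1.0, 0.0], [0.001, -0.0, -1.0]]
contact_force: [0.7, -0.2, -0.8]
finger_gap: 0.537
tcp_pos: [0.3679, -0.2304, 0.0373]
contact_force: [-0.3, 0.3, -1.4]
tcp_pos: [0.368, -0.2305, 0.0363]
contact_force: [0.4, -0.2, -1.5]
tcp_pos: [0.3679, -0.2305, 0.035]
contact_force: [0.2, -0.5, -0.4]
tcp_pos: [0.368, -0.2305, 0.0349]
contact_force: [-2.5, 2.6, 9.0]
```

Contact at 0.035, so release.

```bash
python3 -m creep '[0,0,0,0,0,0,46,0,0,0,0,0,0,50,0,0,0,0,0,0,58,0,0,0,0,0,0,58,0,0,0,0,0,-20,58,0,0,0,0,0,-50,58,0,0,0,0,0,-100,58,0,0,0,0,0,-150,62]' 30; python3 - <<'E'
from h import *
go(Rtilt(-1),B['L']+.125*B['n'])
E
```

```text
t: 14.72
tcp_pos: [0.3674, -0.2302, 0.186]
orientation: [[1.0, -0.002, 0.002], [-0.002, -1.0, -0.0], [0.002, 0.0, -1.0]]
contact_force: [0.3, -0.6, 0.0]
finger_gap: 0.727
turn [-0.042  0.608  0.133] shift [ 184.8 -317.5   33.8]
```

```bash
python3 -m creep '[0,0.1,0.02,40,-45,0,62,-0.01,0.2,0.04,80,-90,0,62,-0.02,0.35,0.08,120,-135,10,62,-0.042,0.6,0.133,150,-185,20,62,-0.042,0.608,0.133,170,-240,30,62,-0.042,0.608,0.133,185,-317,34,62,-0.042,0.608,0.133,185,-317,34,62,-0.042,0.608,0.133,185,-317,34,62,-0.042,0.608,0.133,185,-317,34,62]' 30; python3 - <<'E'
from h import *
go(Rtilt(-1),B['L']+.028*B['n'])
s=manip.snapshot('wrist'); cv2.imwrite('pics/w5.png',s['img'])
E
```

```text
t: 15.85
tcp_pos: [0.5529, 0.0857, 0.1522]
orientation: [[0.811, -0.139, 0.568], [-0.114, -0.99, -0.08], [0.574, 0.001, -0.819]]
contact_force: [0.7, -0.5, 0.5]
finger_gap: 0.728
turn [ 0.001 -0.    -0.   ] shift [-0.1 -1.3 96.6]
```

View pics/w5.png

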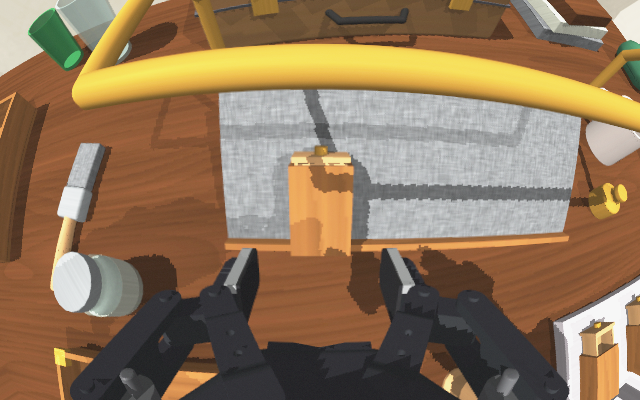

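The shut box is centred between the fingers at (320,205). I grasp it now.

```bash
python3 -m creep '[0,0,0,0,-1,40,62,0,0,0,0,-1,70,62,0,0,0,0,-1,90,62,0,0,0,0,-1,97,62,0,0,0,0,-1,97,62,0,0,0,0,-1,97,40,0,0,0,0,-1,97,40,0,0,0,0,-1,97,40,0,0,0,0,-1,97,40]' 30; python3 -m creep '[0,0,0,0,0,-10,40,0,0,0,0,0,-25,40,0,0,0,-5,0,-45,40,0,0,0,-30,0,-60,40,0,0,0,-60,0,-80,40,0,0,0,-70,0,-100,40,0,0,0,-70,0,-100,40]' 30; python3 - <<'E'
from h import *
y=np.radians(-3.6)
go(Rdown(y,-1),[.46,.15,.20]); go(Rdown(y,-1),[.415,.265,.13])
s=load('top');print('jar',world(s,196,168).round(3))
p=np.load('topcloud.npy')[190:275,150:268].reshape(-1,3); f=p[(p[:,2]<.014)&(p[:,2]>.003)&(abs(p[:,0]-.42)<.09)&(abs(p[:,1]-.265)<.13)]
print(cv2.minAreaRect((f[:,:2]*1000).astype(np.float32)))
E
```

```text
t: 17.02
tcp_pos: [0.6085, 0.0785, 0.0744]
orientation: [[0.81, -0.14, 0.57], [-0.114, -0.99, -0.081], [0.575, 0.0, -0.818]]
contact_force: [-6.1, -1.4, 6.8]
finger_gap: 0.535
t: 17.9
tcp_pos: [0.4944, 0.0953, 0.1176]
orientation: [[0.808, -0.139, 0.572], [-0.114, -0.99, -0.079], [0.578, -0.001, -0.816]]
contact_force: [1.3, -0.5, -0.2]
finger_gap: 0.534
turn [ 0.023 -0.615 -0.074] shift [ 13.6 -49.5 -91.3]
turn [ 0.023 -0.615 -0.074] shift [ -76.3 -157.1  -69. ]
jar [0.567 0.287 0.086]
((420.15435791015625, 265.084228515625), (179.4039306640625, 259.650390625), 0.09481336921453476)
```

```bash
python3 -m creep '[0.005,-0.15,-0.02,10,-15,-50,40,0.01,-0.3,-0.04,14,-35,-85,40,0.015,-0.45,-0.06,14,-50,-95,40,0.023,-0.615,-0.074,-20,-90,-85,40,0.023,-0.615,-0.074,-50,-120,-76,40,0.023,-0.615,-0.074,-76,-157,-69,40,0.023,-0.615,-0.074,-76,-157,-69,40,0.023,-0.615,-0.074,-76,-157,-69,40]' 30; python3 - <<'E'
from h import *
go(Rdown(np.radians(-3.6),-1),[.413,.265,.040])
s=manip.snapshot('wrist'); cv2.imwrite('pics/w6.png',s['img'])
E
```

```text
t: 18.9
tcp_pos: [0.4158, 0.2647, 0.1302]
orientation: [[0.998, -0.062, 0.001], [-0.062, -0.998, 0.0], [0.001, -0.0, -1.0]]
contact_force: [0.6, -0.6, -1.0]
finger_gap: 0.531
turn [-0.    -0.001  0.   ] shift [-2.8 -0.1 90.2]
```

View pics/w6.png

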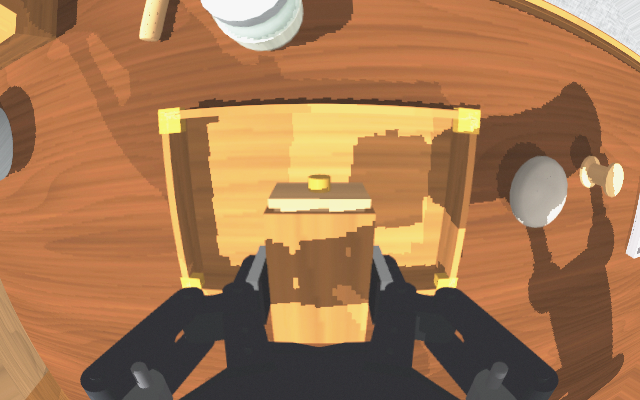

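```bash
python3 -m creep '[0,0,0,-1,0,40,40,0,0,0,-1,0,70,40,0,0,0,-1,0,84,40,0,0,0,-1,0,89,40,0,0,0,-1,0,90,40]' 30|grep -E "tcp|force";for i in 1 2 3 4; do python3 -m creep '[0,0,0,0,0,0.7,40,0,0,0,0,0,1.2,40]' 30 | grep -E "tcp|force"; done
```

```text
tcp_pos: [0.4159, 0.2646, 0.0419]
contact_force: [-0.2, 0.5, -0.4]
tcp_pos: [0.4165, 0.265, 0.0418]
contact_force: [-0.7, -0.8, -0.4]
tcp_pos: [0.4166, 0.2651, 0.0408]
contact_force: [-0.1, 1.1, -2.2]
tcp_pos: [0.4166, 0.2651, 0.0395]
contact_force: [-0.0, 0.0, -1.3]
tcp_pos: [0.4166, 0.2651, 0.0382]
contact_force: [0.7, 0.3, -0.7]
```

```bash
for i in 1 2 3; do python3 -m creep '[0,0,0,0,0,0.7,40,0,0,0,0,0,1.2,40]' 30 | grep -E "tcp|force"; done
```

```text
tcp_pos: [0.4166, 0.2651, 0.0369]
contact_force: [0.3, -0.4, -0.9]
tcp_pos: [0.4165, 0.2651, 0.0356]
contact_force: [-0.1, -0.3, -0.3]
tcp_pos: [0.4167, 0.265, 0.0351]
contact_force: [-2.3, -1.4, 5.9]
```

```bash
python3 -m creep '[0,0,0,0,0,0,46,0,0,0,0,0,0,50,0,0,0,0,0,0,58,0,0,0,0,0,0,58,0,0,0,0,0,-20,58,0,0,0,0,0,-50,58,0,0,0,0,0,-100,58,0,0,0,0,0,-150,58,0,0,0,-80,0,-190,58,0,0,0,-80,0,-190,58]' 30; python3 - <<'E'
from h import *
w=manip.snapshot('wrist')['img']; t=snap('top')['img']; sc=manip.snapshot('scene')['img']
a=np.vstack([np.hstack([cv2.resize(t[90:290,150:490],(400,235)),cv2.resize(sc[120:360,130:450],(400,300))[:235]]),np.hstack([cv2.resize(w,(400,250)),cv2.resize(t,(400,250))])])
cv2.imwrite('pics/end.png',a)
E
```

```text
t: 22.58
tcp_pos: [0.3348, 0.2701, 0.2273]
orientation: [[0.998, -0.063, 0.008], [-0.063, -0.998, 0.005], [0.008, -0.005, -1.0]]
contact_force: [0.3, 0.7, 0.0]
finger_gap: 0.676
```

View pics/end.png

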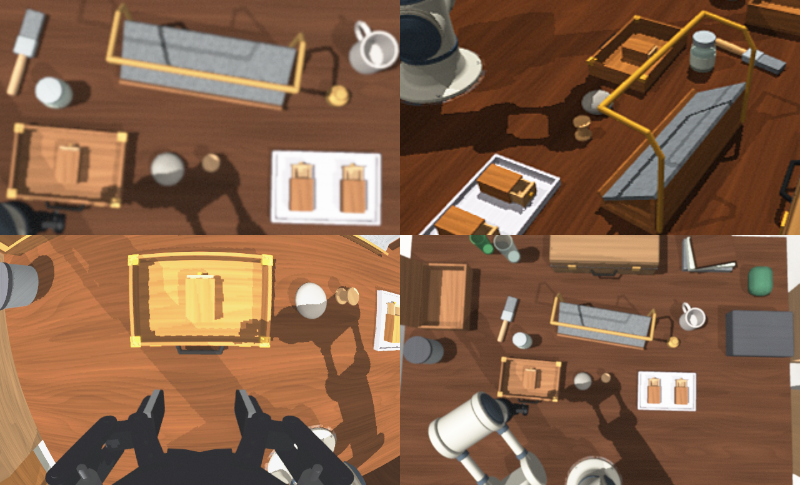

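The stand is empty. The shut box lies flat in the case (203,298), and the two open ones are side by side in the tray, at (300,187) and (353,187). The bystanders and the lamp are where they were.

```bash
python3 -c "
from plant import manip
print(manip.hand_in())"
```

```text
the job is handed in; nothing more can be done
None
```

All three slide boxes are off the stand. The left one had its drawer shut and is in the wooden case. The middle and right ones had their drawers out and are side by side in the metal tray. Each was lowered until it touched the bottom and only then released, and the job was handed in at about 23 s of the 67 s allowed.

**Last checks:** The final pictures show all three boxes flat, upright and unstacked, with the drawers as they were found. The lamp and the loose objects look unmoved, and the gripper was clear of everything. I judged flatness and drawer positions by eye from the pictures; I did not measure them again.

**What did not match:** Each grasp on the slope pushed back with about 9 N, and the fingers stopped about 2 mm short of the commanded depth. The highest force I read was about 14 N, while setting the first box down. The boxes also stood 88 and 98 mm apart by my measurement, not the stated 90. The first 10 pictures viewed covered the work, so I stayed within the picture budget.

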